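Peel the top formed tray off a clinging stack and present it

ROBOT

A 6-joint arm with a two-finger parallel gripper is mounted at the origin on a cart in front of the work surface, level with it; the furniture and walls round the work are solid. World frame = base frame: x ahead of the robot, y to its left, z up, the work surface at z = 0. Lengths are in m, angles in rad, forces in N, time in s.
With the tool pointing down it reaches from about 0.275 to 0.85 m from the base axis. Payload 19 kg.
Tool frame: the origin (TCP) lies at the very end of the fingers, on their centre line; the grasp point (between the pads) lies ctrl.grasp_offset behind it (ctrl.grasp_offset is the distance from the TCP to the grasp point, in m); y points along the fingers, x is the direction in which the jaws open and shut, and the axes are right-handed (so a half turn about y gives the same grasp; the last joint's range is limited). The gripper opens to 85 mm and grips with 20 to 120 N. Pads are 22 mm wide; open, the fingers measure 114 mm over their backs; the gripper's body (76 mm by 85 mm) begins 54 mm behind the grasp point. The pads swing forward as they close: fully open they stand 13 mm farther back than shut.
Start: joints at [1.07, 0.15, 1.437, -0, 1.554, -0.134], TCP at [0.206, 0.537, 0.204] pointing down, gripper open.
Joint ranges: [-2.8, 2.8], [-0.68, 2.1], [0.12, 2.68], [-1.39, 4.53], [0.16, 2.79], [-2.81, 2.81]. Speed limits (rad/s): [1.89, 1.89, 2.22, 3.01, 3.01, 3.01].

INTERFACE

Orientations are given as a unit quaternion [w, x, y, z].
In Python, from workcell import ctrl, claw, ik, eyes gives the robot as it stands. The module is installed in compiled form; this text tells all that it offers. Calls block until the motion is done:
- ctrl.move_to(position, orientation): joint-space move of the TCP to a pose.
- ctrl.move_straight(position, ori=None, v=0.15, contact_N=None): straight line of the TCP; ori=None keeps the orientation; v is the mean speed in m/s. With contact_N (N) it stops when the force on the tool has changed by that much, and returns True; else False.
- ctrl.goto_joints(angles): joint-space move.
- claw.ungrasp() and claw.gripper_close(f_grip=None): open the fingers fully, or close them until they stop; f_grip is the grip in N (None keeps the last).
- ctrl.dwell(seconds).
- ik(position, orientation): joint angles nearest the present ones, or None.
- eyes.camera(name): name is "side" or "top" or "wrist"; returns the picture (480x640x3 uint8, blue, green, red); there is no depth.
- eyes.camera_info(name): a dict with "K" (3x3 intrinsics, pixels), "k1" (the pictures are not rectified: a ray, as slopes to the right and down, at radius r is drawn at 1 + k1 r^2 times it, then the intrinsics apply), "world_from_camera" (4x4, takes a point from camera to world coordinates); the wrist camera has in their place "T_tool_cam" (4x4, takes a point from camera to tool coordinates, whose origin is the TCP and whose axes are the tool frame's). Camera axes: x right, y down, z forward; pixel columns grow to the right and rows downward; lengths in m; the calibration is good to about 2 mm. A picture is of the moment at which its call begins: read the wrist's pose just before it. camera_info takes no time and is no camera call.
A pose or a line that the arm cannot do raises ctrl.IKError and nothing moves.
- ctrl.job_done(): hands the job in, once; it reports no verdict.
Readings, each from a call of its own:
- ctrl.get_t(): time.
- ctrl.get_qpos(): joint angles.
- ctrl.get_qvel(): joint speeds.
- ctrl.get_joint_efforts(): joint torques, N m.
- ctrl.get_ee_pos(): TCP position.
- ctrl.get_tcp_rot(): TCP orientation.
- ctrl.get_wrist_force(): force on the tool from outside, world axes, zero at the start.
- ctrl.get_ft_torque(): the same for the moment, N m.
- ctrl.get_gripper_width(): finger opening in m.
Only numpy, scipy, OpenCV 4.12 (cv2) and the standard library are available. Lean on these libraries where they do the work, as an engineer would, in place of code of your own. Each camera call takes 0.05 s, during which the arm holds its last target.

TASK

Peel the topmost tray off the stack of nested plastic trays: take it by its own upright tab and lift that corner first, so that the tray tilts while its opposite corner is still under the hook, then draw it out toward the tab and lift it away, leaving the rest of the stack standing where it is and the other things undisturbed. Finish still holding the tray by the tab, level and open side up, centred over the bare white foam slab with clear air below it (tray about 15 cm above the worktop), ready for loading; do not put it down or let go.

Things in the scene. Friction and masses are not known exactly. Their poses are not given: they have to be found in the camera images.
- tray_tab (a point): Centre of the top tray's upright grip tab; axes are the tray's. Flat plate 5 mm thick (along x), 24 mm wide (along y), reaching 17 mm above and 17 mm below this point, where the rim flange begins. Pinch it from above across the 5 mm; 25 mm free on both sides. The highest of the stack's tabs, facing the robot within 0.5 rad; the lower trays' tabs, 10 mm lower each, are at the other three corners.
- tray_centre (a point): Centre of the top tray, 18 mm above the underside of its feet. Open shallow white plastic tray, 124 mm square with cut corners, 36 mm high, about 0.12 kg. x points from the tab (86.5 mm away at -x, 35 mm above this point) across to the opposite corner, z up out of the open side. It nests 26 mm deep in flaring walls with some 3 mm of side play.
- tray_far_corner (a point): Rim of the top tray at the corner opposite the tab, 75 mm from its centre along +x, 16.5 mm above tray_centre; same axes. Nested, it lies 8 mm under the hook of the tray below with 1.5 mm play upward, so a level lift drags the whole stack. Tilted about 0.35 rad about this corner (tab side up), then drawn 15 mm or more toward the tab, it is free.
- stack_hook (a point): Underside of the inner edge of the hook fixed to the tray below, at the corner opposite the top tray's tab; the hook overhangs the top tray's rim by 8 mm, toward -x. Axes of the stack: the same directions as the top tray's while nested.
- tray_stack: The three lower trays, stuck into one loose piece, about 0.45 kg, 124 mm across flats, 66 mm high to their rim (hook 71, snap posts 74, tabs up to 90 mm); origin at the centre of the underside on the worktop, z up. Two small sprung snaps beside the tab corner cling to the top tray's rim with some 0.5 N each and let go after about 4 mm of lift.
- slab_top (a point): Centre of the upper face of the white foam slab, 170 x 170 x 28 mm, a plain closed block lying flat on the free worktop on the other side of the robot's midline from the stack; fixed, z up.
- label_roll: Bystander: roll of labels, 58 mm across, 24 mm high, origin centre of underside; leave alone.
- marker: Bystander: lying marker pen, 134 mm long, 15 mm thick, origin centre of underside; leave alone.
Mind the look-alikes: they are no part of the job. Leave any green or pink look-alike of the part that bears tray_tab alone.

How it is judged:
By the outcome, as a careful person would: the job done as asked, in the order asked, and still so for the second after the job is handed in, while the arm keeps its last pose, push and grip.
It also fails if it takes over 51 s, if anything falls off the work surface, if the arm or the gripper's body presses on something with over 40 N, if the wrist force passes 120 N, or if a joint passes its speed limit or range.

## Working session

There is one attempt and no reset: what is moved stays moved. The work goes in short steps, each a Python script; the robot and the scene stay as the last script left them, time stands still between calls to the robot, and variables do not carry over. Pictures are saved under pics/ and viewed, and the job is handed in when it is done.

```bash
mkdir -p pics; ls
python3 - <<'E'
from workcell import ctrl, claw, ik, eyes
import cv2
for n in ("top","side","wrist"):
    cv2.imwrite(f"pics/{n}0.png",eyes.camera(n)); 
    i=eyes.camera_info(n); print(n,{k:(v.tolist() if hasattr(v,'tolist') else v) for k,v in i.items()})
print(ctrl.get_t(),ctrl.get_ee_pos(),ctrl.get_tcp_rot(),ctrl.grasp_offset,ctrl.get_gripper_width())
E
```

```text
pics
top {'K': [[563.9560448057916, 0.0, 315.7554263565663], [0.0, 563.9560448057916, 239.4356450868416], [0.0, 0.0, 1.0]], 'k1': -0.10248664790809658, 'world_from_camera': [[0.010249458041115309, -0.9910610929059567, 0.1330145057424723, 0.4088220599369988], [-0.9999474689260195, -0.010170269809666798, 0.0012747550533178404, 0.0008430349338327408], [8.943327567186886e-05, -0.1330205838960623, -0.991113271156047, 1.4272203885218637], [0.0, 0.0, 0.0, 1.0]]}
side {'K': [[480.48456519802556, 0.0, 321.9219111931917], [0.0, 480.48456519802556, 239.59951194294152], [0.0, 0.0, 1.0]], 'k1': -0.09477003902739839, 'world_from_camera': [[-0.9767809063711244, -0.1221731757870284, 0.1759908408608731, 0.4031784947542676], [-0.21324636311346606, 0.6334860408234034, -0.7437885618243731, 0.7848460418451545], [-0.020616730285985978, -0.764047872322148, -0.6448300545355449, 0.7563781976202437], [0.0, 0.0, 0.0, 1.0]]}
wrist {'K': [[337.4269967719993, 0.0, 322.6226679937399], [0.0, 337.4269967719993, 247.59206445275692], [0.0, 0.0, 1.0]], 'k1': -0.020807151249642428, 'T_tool_cam': [[0.9999986230875374, -0.0005491584382240792, 0.001565965528837752, -0.0002748027262056141], [-0.0016594251607458203, -0.32440413869450097, 0.9459171216898513, -0.16953045787206494], [-1.145267062877292e-05, -0.9459184178473781, -0.32440460330572934, 0.0847919710577425], [0.0, 0.0, 0.0, 1.0]]}
0.15 [0.20611841 0.53657839 0.20364863] [-0.58266021  0.58293661  0.40015444 -0.40070987] 0.0187 0.08525787082594524
```

View pics/top0.png

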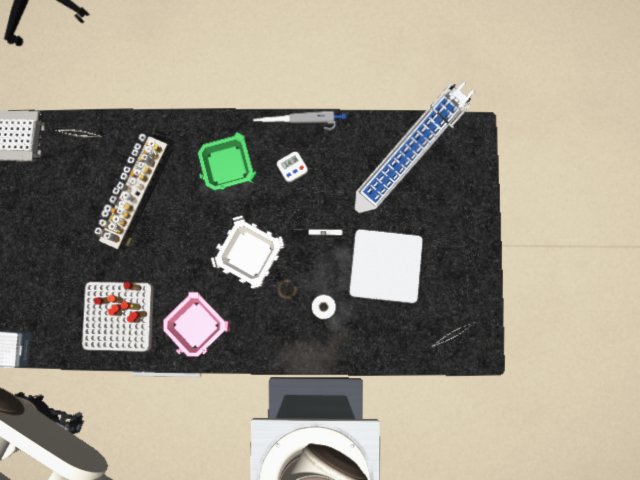

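View pics/side0.png

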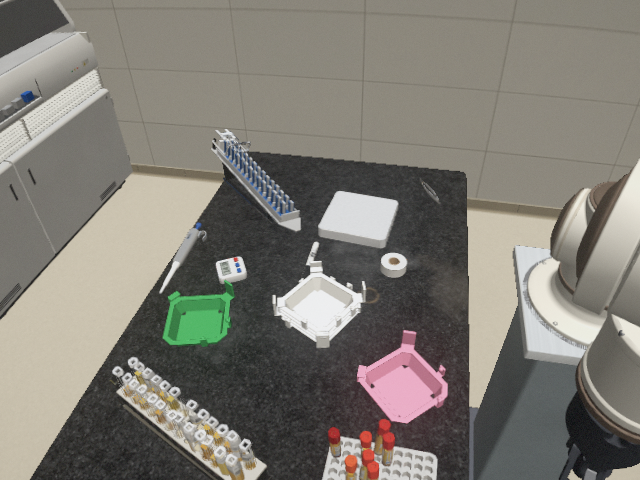

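View pics/wrist0.png

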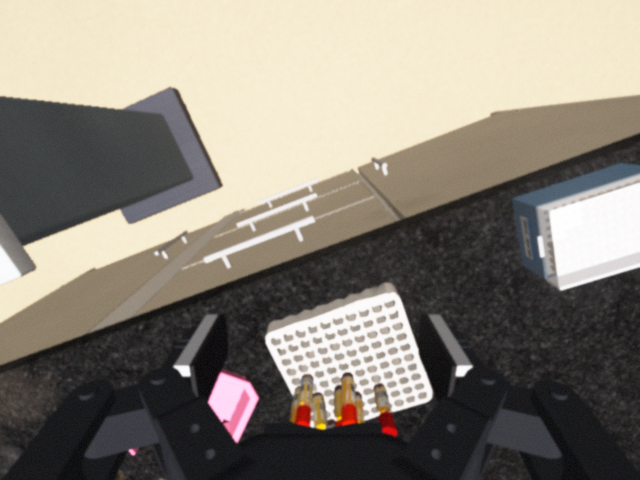

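Top view: the white stack is at (248,252), the slab at (387,266), the roll at (323,306) and the marker at (325,232). A green look-alike sits at (227,161) and a pink one at (196,324). Next I'll crop close on the white stack.

Run:
```python
import cv2,numpy as np
a=cv2.imread("pics/top0.png")[205:300,200:295]; b=cv2.imread("pics/side0.png")[250:355,260:390]
cv2.imwrite("pics/c_top.png",cv2.resize(a,(570,570),interpolation=cv2.INTER_CUBIC))
cv2.imwrite("pics/c_side.png",cv2.resize(b,(728,588),interpolation=cv2.INTER_CUBIC))
```

```text
(no output)
```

View pics/c_top.png

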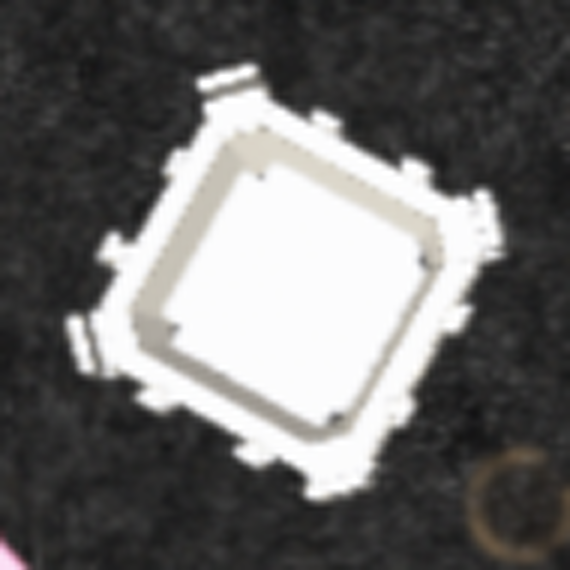

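View pics/c_side.png

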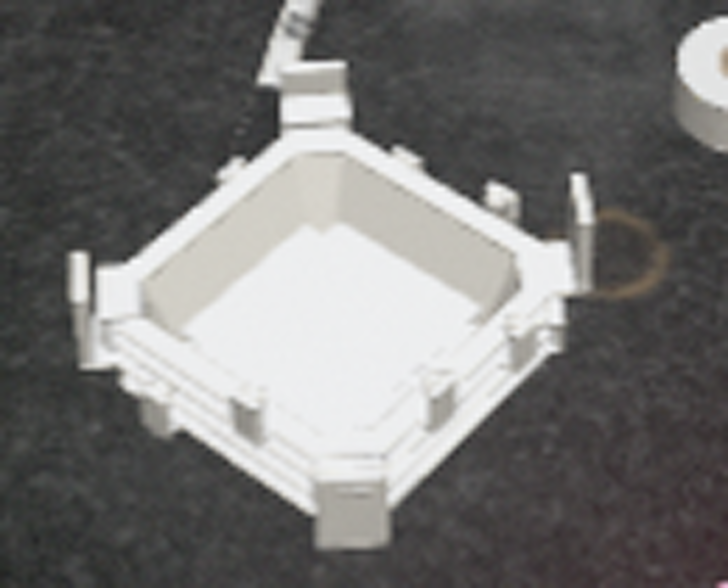

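Two look-alikes to exclude: green (227,161) and pink (196,324). The stack is the white one (248,252). Of its tabs, the robot-facing one at top (256,285) / side (364,291) belongs to the top tray. It is the highest and joins the top rim, while the other three tabs sit outside and lower. Next: triangulate it.

```bash
cat > h.py <<'E'
import numpy as np, cv2
from scipy.spatial.transform import Rotation as R
from workcell import ctrl, claw, ik, eyes
def rot(q): return R.from_quat([q[1],q[2],q[3],q[0]])
def quat(r): q=r.as_quat(); return np.array([q[3],q[0],q[1],q[2]])
def cam(name,pose=None):
    i=eyes.camera_info(name); 
    if name=="wrist":
        T=np.eye(4);T[:3,:3]=rot(pose[1]).as_matrix();T[:3,3]=pose[0];T=T@np.array(i["T_tool_cam"])
    else: T=np.array(i["world_from_camera"])
    return np.array(i["K"]),i["k1"],T
def ray(c,uv):
    K,k,T=c
    p=cv2.undistortPoints(np.array([[uv]],float),K,np.array([k,0,0,0,0.]))[0,0]
    d=T[:3,:3]@np.array([p[0],p[1],1]); return T[:3,3],d/np.linalg.norm(d)
def plane(c,uv,z):
    o,d=ray(c,uv); return o+d*(z-o[2])/d[2]
def tri(*rs):
    A=sum(np.eye(3)-np.outer(d,d) for o,d in rs); b=sum((np.eye(3)-np.outer(d,d))@o for o,d in rs)
    p=np.linalg.solve(A,b); return p,[float(np.linalg.norm(np.cross(p-o,d))) for o,d in rs]
def proj(c,P):
    K,k,T=c; Ti=np.linalg.inv(T); rv=cv2.Rodrigues(Ti[:3,:3])[0]
    return cv2.projectPoints(np.atleast_2d(np.array(P,float)),rv,Ti[:3,3].copy(),K,np.array([k,0,0,0,0.]))[0][:,0]
def pose(): return np.array(ctrl.get_ee_pos()),np.array(ctrl.get_tcp_rot())
E
python3 - <<'E'
from h import *
t,s=cam("top"),cam("side")
# tab top edges in crops
tp=lambda x,y:(200+(x+.5)/6-.5,205+(y+.5)/6-.5); sp=lambda x,y:(260+(x+.5)/5.6-.5,250+(y+.5)/5.6-.5)
print("tab z100 top", [plane(t,tp(*p),.1).round(4) for p in((308,494),(368,482))])
print("tab tri",tri(ray(t,tp(338,491)),ray(s,sp(579,181))))
a=cv2.imread("pics/top0.png"); hsv=cv2.cvtColor(a,cv2.COLOR_BGR2HSV)
m=((hsv[...,2]>150)&(hsv[...,1]<60)).astype(np.uint8)
for c in cv2.findContours(m,0,2)[0]:
    if cv2.contourArea(c)>400:
        r=cv2.minAreaRect(c); print(r,cv2.contourArea(c), plane(t,r[0],.066).round(4), plane(t,r[0],.028).round(4))
        x,y,w,h=cv2.boundingRect(c)
        if 340<r[0][0]<430: print("slab",[plane(t,p,.028).round(4) for p in cv2.boxPoints(r)])
# inner tray floor contour (dark walls) : edges
E
```

```text
tab z100 top [array([0.4727, 0.1539, 0.1   ]), array([0.4777, 0.1305, 0.1   ])]
tab tri (array([0.47560257, 0.14165218, 0.10608997]), [0.001914993989451177, 0.001914993989451027])
((324.0, 465.5), (27.0, 58.0), 90.0) 586.5 [ 0.0559 -0.0223  0.066 ] [ 0.0461 -0.0229  0.028 ]
((38.67984390258789, 467.2510681152344), (112.83031463623047, 46.86574172973633), 28.194976806640625) 2639.5 [0.0297 0.6658 0.066 ] [0.0192 0.6844 0.028 ]
((323.2500305175781, 306.2500305175781), (23.33452033996582, 22.62741470336914), 45.0) 420.5 [ 0.4299 -0.0171  0.066 ] [ 0.4305 -0.0176  0.028 ]
((193.25001525878906, 325.25), (53.03300857543945, 52.32590103149414), 45.0) 2412.5 [0.3804 0.2949 0.066 ] [0.3796 0.3031 0.028 ]
((116.13999938964844, 316.01995849609375), (66.62372589111328, 67.93558502197266), 1.7899105548858643) 4213.5 [0.3989 0.4853 0.066 ] [0.3987 0.4988 0.028 ]
((386.02679443359375, 265.7374267578125), (68.17658996582031, 67.48629760742188), 5.8263421058654785) 4407.0 [ 0.5289 -0.1684  0.066 ] [ 0.5323 -0.1732  0.028 ]
slab [array([ 0.4567, -0.0803,  0.028 ]), array([ 0.6248, -0.097 ,  0.028 ]), array([ 0.609 , -0.2679,  0.028 ]), array([ 0.4409, -0.2486,  0.028 ])]
((247.0, 251.50001525878906), (58.76280212402344, 58.37428283691406), 29.05460548400879) 2783.0 [0.5602 0.1695 0.066 ] [0.5644 0.1742 0.028 ]
((291.6323547363281, 166.2205810546875), (24.352798461914062, 24.867294311523438), 59.036251068115234) 549.5 [0.7743 0.0644 0.066 ] [0.7845 0.0662 0.028 ]
((132.57737731933594, 192.06137084960938), (20.342721939086914, 116.4598617553711), 25.42687225341797) 1781.0 [0.706  0.4604 0.066 ] [0.7143 0.4733 0.028 ]
((293.5, 117.0), (10.0, 81.0), 90.0) 447.0 [0.9024 0.0619 0.066 ] [0.9162 0.0636 0.028 ]
((319.5, 239.5), (479.0, 639.0), 90.0) 168415.5 [ 0.5914 -0.0065  0.066 ] [ 0.5965 -0.0067  0.028 ]
```

Run:
```python
from h import *
q0=ctrl.get_qpos()
def tool(yaw,sgn,pitch=0):
    x=np.array([np.cos(yaw),np.sin(yaw),0])*sgn; y=np.array([0,0,-1.]); z=np.cross(x,y)
    Rr=R.from_matrix(np.stack([x,y,z],1))
    ax=np.array([-np.sin(yaw),np.cos(yaw),0])
    return quat(R.from_rotvec(ax*pitch)*Rr)
for s in(1,-1):
    for n,p,yw,pi in(("tab",[.4756,.142,.07],.26,0),("tilt",[.49,.145,.12],.26,.4),("slab",[.45,-.2,.2],.26,0),("slab",[.45,-.2,.2],-.1,0)):
        j=ik(p,tool(yw,s,pi)); print(s,n,None if j is None else np.round(j,2))
```

```text
1 tab [ 0.13  0.07  1.8  -0.    1.27 -0.13]
1 tilt [ 0.16  0.36  1.41 -0.04  1.77 -0.1 ]
1 slab [-0.57 -0.02  1.63 -0.    1.53 -0.83]
1 slab [-0.57 -0.02  1.63 -0.    1.53 -0.47]
-1 tab None
-1 tilt None
-1 slab [-0.57 -0.02  1.63  0.    1.53  2.31]
-1 slab [-0.57 -0.02  1.63 -0.    1.53  2.67]
```

```bash
cat >> h.py <<'E'
def tool(yaw,pitch=0):
    x=np.array([np.cos(yaw),np.sin(yaw),0]); y=np.array([0,0,-1.]); z=np.cross(x,y)
    return quat(R.from_rotvec(np.array([-np.sin(yaw),np.cos(yaw),0])*pitch)*R.from_matrix(np.stack([x,y,z],1)))
E
python3 - <<'E'
from h import *
import pickle
o=[]
for k,p in enumerate(([.53,.12,.23],[.50,.04,.25])):
    ctrl.move_to(p,tool(.26)) if k==0 else ctrl.move_straight(p)
    ctrl.dwell(.2)
    ps=pose(); im=eyes.camera("wrist"); cv2.imwrite(f"pics/w{k+1}.png",im); o.append(ps)
pickle.dump(o,open("poses.pkl","wb")); print(o,ctrl.get_t())
E
```

```text
[(array([0.52986097, 0.12059162, 0.2299748 ]), array([ 0.70110692, -0.70107539, -0.09202822,  0.09204998])), (array([0.50011088, 0.0406173 , 0.24966425]), array([ 0.70117342, -0.70102627, -0.09179455,  0.09215077]))] 3.2917
```

View pics/w1.png

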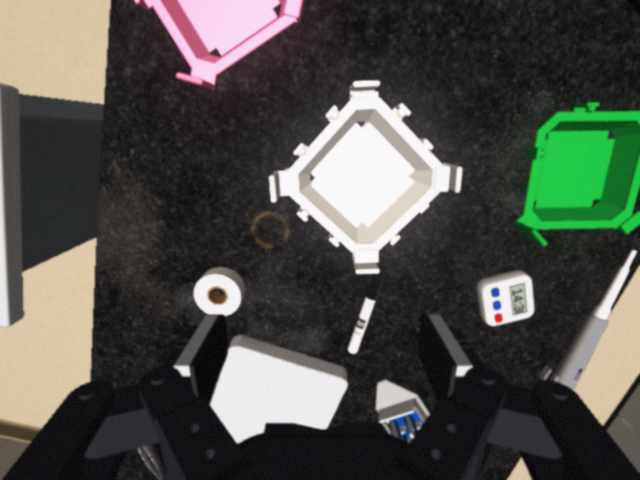

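View pics/w2.png

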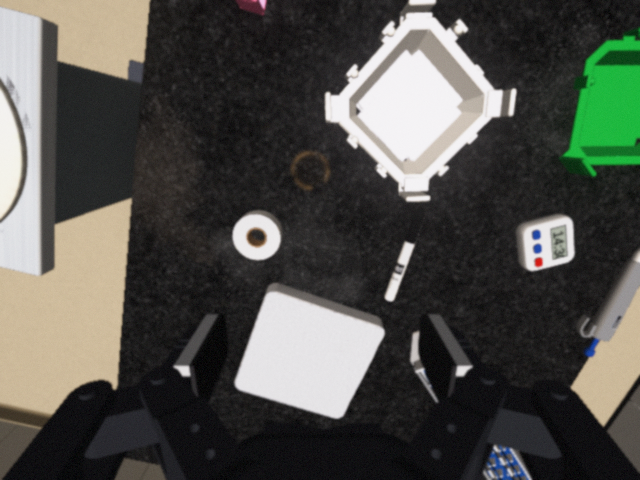

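Wrist views: the tab facing the robot is at (274,188) in w1 and (332,107) in w2. The slab is at about (310,350) in w2. Zooming in.

Run:
```python
import cv2
a=cv2.imread("pics/w1.png")[70:285,255:475]; b=cv2.imread("pics/w2.png")[0:205,315:525]
cv2.imwrite("pics/w1c.png",cv2.resize(a,None,fx=2.7,fy=2.7,interpolation=cv2.INTER_CUBIC))
cv2.imwrite("pics/w2c.png",cv2.resize(b,None,fx=2.7,fy=2.7,interpolation=cv2.INTER_CUBIC))
```

```text
(no output)
```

View pics/w1c.png

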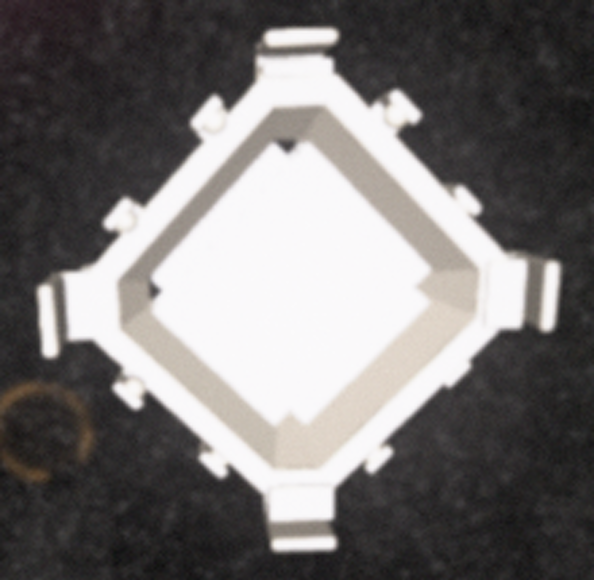

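View pics/w2c.png

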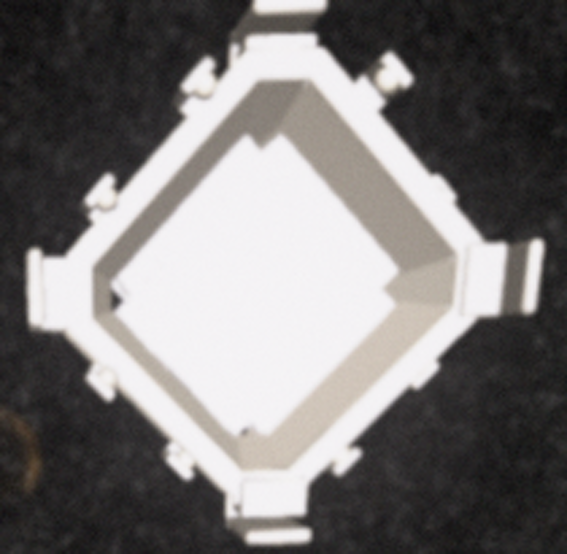

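Run:
```python
from h import *
import pickle
o=pickle.load(open("poses.pkl","rb")); c1,c2=cam("wrist",o[0]),cam("wrist",o[1]); t,s=cam("top"),cam("side")
f1=lambda p:((p[0]+.5)/2.7-.5+255,(p[1]+.5)/2.7-.5+70); f2=lambda p:((p[0]+.5)/2.7-.5+315,(p[1]+.5)/2.7-.5)
P={}
for n,a,b in(("left",(49,321),(36,288)),("top",(302,38),(290,5)),("right",(550,296),(534,276)),("bot",(303,543),(278,536))):
    p,e=tri(ray(c1,f1(a)),ray(c2,f2(b))); P[n]=p; print(n,p.round(4),np.round(e,4))
for n,z in(("left",.1),):
    print([plane(c1,f1(p),.1).round(4) for p in((46,286),(52,355),(49,321))],[plane(c2,f2(p),.1).round(4) for p in((35,250),(37,327),(36,288))])
    print("top", plane(t,(256,286.5),.1))
# stack axes using tab tops on planes, heights
for c,f,i in((c1,f1,0),(c2,f2,1)):
    L=plane(c,f([(49,321),(36,288)][i]),.1)
    for zz in(.07,.08,.09):
        Rr=plane(c,f([(550,296),(534,276)][i]),zz); T=plane(c,f([(302,38),(290,5)][i]),zz);B=plane(c,f([(303,543),(278,536)][i]),zz)
        d=Rr-L; e=T-B; print(i,zz,np.linalg.norm(d[:2]),np.arctan2(d[1],d[0]),np.linalg.norm(e[:2]),np.arctan2(-e[0],e[1]))
im=cv2.imread("pics/w2.png")
m=((im.min(2)>140)).astype(np.uint8); m[:270]=0
for cc in cv2.findContours(m,0,2)[0]:
    if cv2.contourArea(cc)>5000:
        r=cv2.minAreaRect(cc); print(r,plane(c2,r[0],.028),[plane(c2,p,.028).round(4) for p in cv2.boxPoints(r)])
```

```text
left [0.4765 0.1443 0.0971] [0.0001 0.0001]
top [0.5344 0.252  0.0686] [0.0001 0.0001]
right [0.6416 0.1946 0.0799] [0.0002 0.0002]
bot [0.584  0.0867 0.0884] [0.0002 0.0002]
[array([0.4735, 0.1557, 0.1   ]), array([0.4803, 0.1341, 0.1   ]), array([0.4769, 0.1448, 0.1   ])] [array([0.4732, 0.155 , 0.1   ]), array([0.48  , 0.1327, 0.1   ]), array([0.4765, 0.1441, 0.1   ])]
top [0.47379421 0.14197488 0.1       ]
0 0.07 0.17580489498831595 0.286067601799894 0.18004913933862093 0.30422347239618186
0 0.08 0.1718404478282967 0.2941709798566284 0.17458497684460406 0.3042234723961817
0 0.09 0.16788781698942923 0.30265649750191037 0.1691208143505872 0.3042234723961822
1 0.07 0.17810471503016562 0.2997013414020617 0.17600923064263677 0.32418058602574656
1 0.08 0.17284124649703622 0.29608256632960517 0.17096913218300558 0.3241805860257464
1 0.09 0.1675801835780481 0.29223652038599063 0.16592903372337456 0.3241805860257466
((309.04998779296875, 357.3500061035156), (126.80731964111328, 105.62007141113281), 18.43494987487793) [ 0.53527091 -0.1669468   0.028     ] [array([ 0.4414, -0.2456,  0.028 ]), array([ 0.4555, -0.0777,  0.028 ]), array([ 0.6227, -0.0942,  0.028 ]), array([ 0.6296, -0.2728,  0.028 ])]
((621.5111083984375, 346.74609375), (54.29368591308594, 153.47059631347656), 25.70995330810547) [ 0.95146787 -0.04097876  0.028     ] [array([ 0.921 , -0.1522,  0.028 ]), array([0.8966, 0.0699, 0.028 ]), array([0.9798, 0.0574, 0.028 ]), array([ 1.0194, -0.1753,  0.028 ])]
((62.0, 341.0), (142.0, 124.0), 90.0) [ 0.20103532 -0.23066214  0.028     ] [array([ 0.1212, -0.1429,  0.028 ]), array([ 0.2775, -0.1009,  0.028 ]), array([ 0.2927, -0.3339,  0.028 ]), array([ 0.1079, -0.3874,  0.028 ])]
```

The four tab tops measure 0.097, 0.088, 0.080 and 0.069 m high, so the robot-facing tab is the highest and is the right one: (0.4766, 0.1444), yaw 0.30. Now grasp it.

Run:
```python
from h import *
yaw=.30; q=tool(yaw); tab=np.array([.4766,.1444]); z=.088-ctrl.grasp_offset
ctrl.move_to([*tab,.17],q)
print(ctrl.move_straight([*tab,z],v=.1,contact_N=6),pose()[0])
f0=np.array(ctrl.get_wrist_force())
claw.gripper_close(f_grip=70); ctrl.dwell(.2)
print(ctrl.get_gripper_width(),pose(),f0,ctrl.get_wrist_force(),ctrl.get_t())
cv2.imwrite("pics/s1.png",eyes.camera("side")); cv2.imwrite("pics/w3.png",eyes.camera("wrist"))
a=cv2.imread("pics/s1.png")[180:380,230:430]; cv2.imwrite("pics/s1c.png",cv2.resize(a,(600,600)))
```

```text
False [0.47696968 0.14445991 0.06990369]
0.001448736652532352 (array([0.47661436, 0.14438508, 0.06934315]), array([-0.69916092,  0.69917422,  0.10567125, -0.1056551 ])) [ 0.17493286 -0.46686522  0.1796441 ] [-0.88329808 -0.52511313  1.72923383] 5.9833
```

View pics/s1c.png

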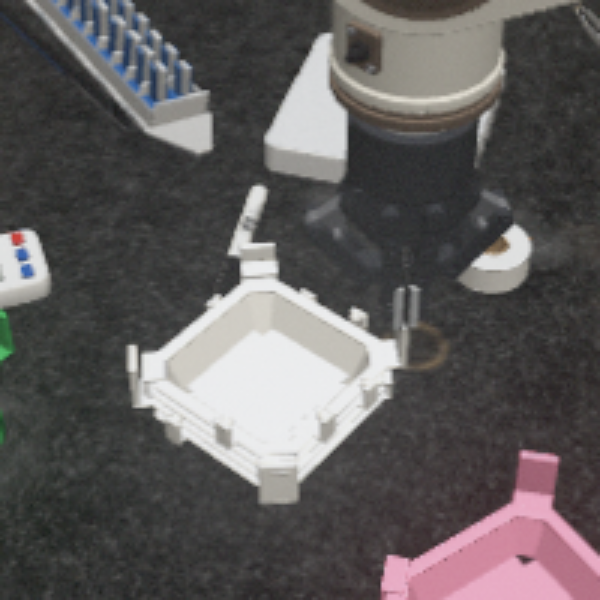

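View pics/w3.png

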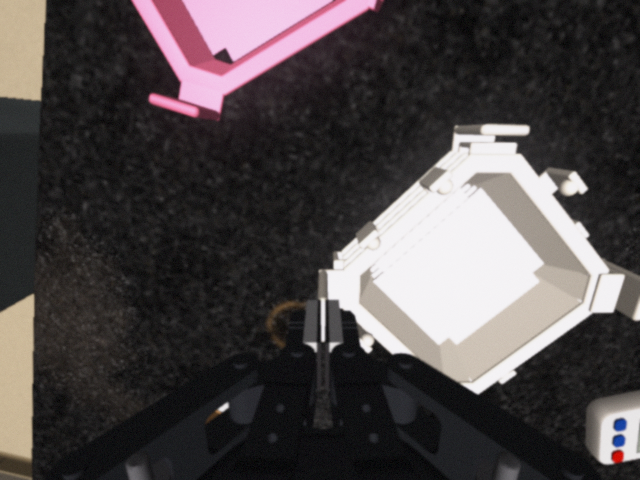

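Run:
```python
import cv2
a=cv2.imread("pics/w3.png")[240:440,230:430]; b=cv2.imread("pics/s1.png")[255:315,335:395]
cv2.imwrite("pics/w3c.png",cv2.resize(cv2.hconcat([cv2.resize(a,(400,400),interpolation=2),cv2.resize(b,(400,400),interpolation=2)]),(800,400)))
```

```text
(no output)
```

View pics/w3c.png

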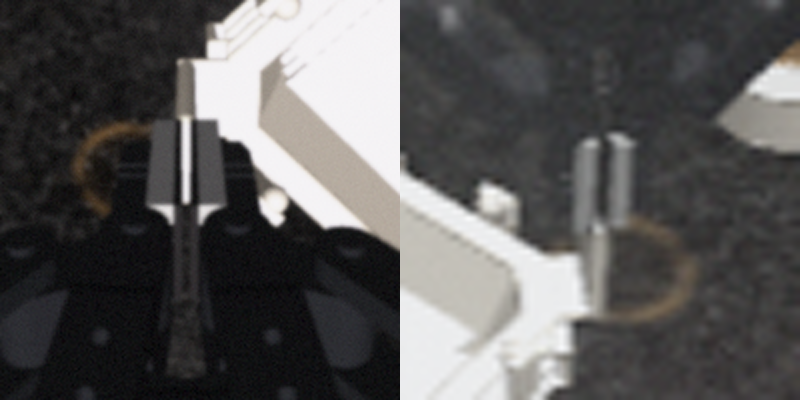

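Run:
```python
from h import *
yaw=.3; X=np.array([np.cos(yaw),np.sin(yaw),0]); Y=np.array([-np.sin(yaw),np.cos(yaw),0])
ps=pose(); tcp=ps[0]; s=cam("side"); w=cam("wrist",ps)
tab=np.array([.4766,.1444,.083])
for n,P in(("tcp+z11",tcp+.011*Y),("tcp",tcp),("tabtop+y",tab+Y*.012+[0,0,.017]),("tabbot+y",tab+Y*.012-[0,0,.017]),("tab+y mid",tab+Y*.012)):
    u,v=proj(s,P)[0]; print(n,"side crop",((u-335)*6.667,(v-255)*6.667),end=" ")
    u,v=proj(w,P)[0]; print("wrist crop",((u-230)*2,(v-240)*2))
print(ctrl.get_gripper_width())
```

```text
tcp+z11 side crop (np.float64(189.45648985377906), np.float64(303.1278806376345)) wrist crop (np.float64(188.53151975722835), np.float64(68.06855383979519))
tcp side crop (np.float64(183.82703510687892), np.float64(275.37976939763706)) wrist crop (np.float64(188.46960024791508), np.float64(104.48280872755936))
tabtop+y side crop (np.float64(193.890333511387), np.float64(231.88691040617027)) wrist crop (np.float64(189.34196139257438), np.float64(117.16372978863433))
tabbot+y side crop (np.float64(189.50089396695213), np.float64(313.50637471060287)) wrist crop (np.float64(188.51539088518405), np.float64(59.97762422270091))
tab+y mid side crop (np.float64(191.67306817395277), np.float64(273.203001050898)) wrist crop (np.float64(188.88996873132078), np.float64(85.88597570467721))
0.001717572389163416
```

Run:
```python
from h import *
I=(np.zeros(3),np.array([1.,0,0,0])); w=cam("wrist",I)
for x in(0,.0425):
  for y in(0,-.013,-.0187,-.03,-.045):
    print(x,y,proj(w,[[x,y,.011],[x,y,0],[x,y,-.011]]).round(0).tolist())
print(ctrl.get_gripper_width(),ctrl.get_t(),ctrl.get_wrist_force())
cv2.imwrite("pics/w4c.png",cv2.resize(cv2.imread("pics/w3.png")[260:400,240:400],(800,600)[:2]))
a=cv2.imread("pics/w1.png")[290:480,120:530];cv2.imwrite("pics/w1f.png",cv2.resize(a,(800,370)))
```

```text
0 0 [[324.0, 274.0], [324.0, 292.0], [324.0, 310.0]]
0 -0.013 [[324.0, 284.0], [324.0, 303.0], [324.0, 322.0]]
0 -0.0187 [[324.0, 289.0], [324.0, 309.0], [324.0, 328.0]]
0 -0.03 [[325.0, 300.0], [325.0, 321.0], [325.0, 341.0]]
0 -0.045 [[325.0, 317.0], [325.0, 339.0], [325.0, 360.0]]
0.0425 0 [[402.0, 274.0], [401.0, 292.0], [399.0, 310.0]]
0.0425 -0.013 [[408.0, 284.0], [406.0, 303.0], [404.0, 322.0]]
0.0425 -0.0187 [[411.0, 289.0], [409.0, 309.0], [407.0, 328.0]]
0.0425 -0.03 [[417.0, 300.0], [414.0, 321.0], [412.0, 340.0]]
0.0425 -0.045 [[426.0, 316.0], [423.0, 339.0], [421.0, 360.0]]
0.001717572389163416 6.0833 [-1.04760003 -1.86122415  1.97811216]
```

View pics/w4c.png

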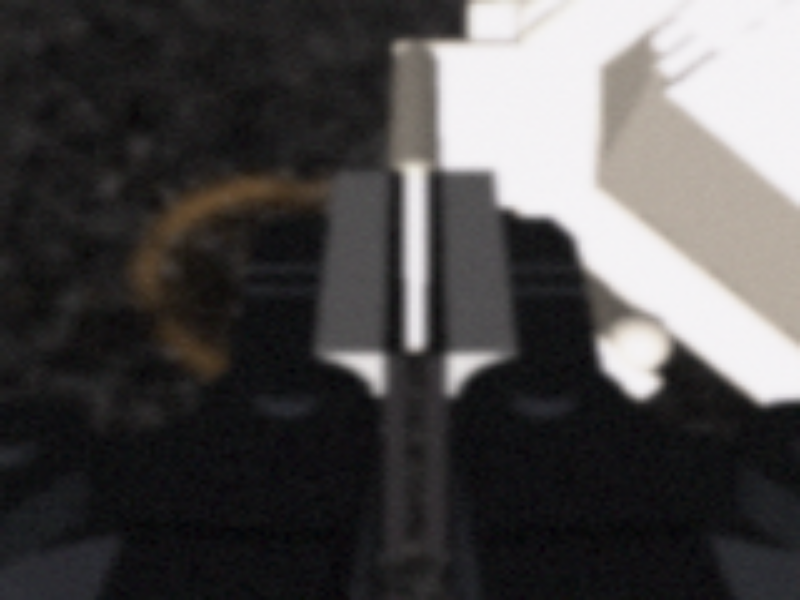

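View pics/w1f.png

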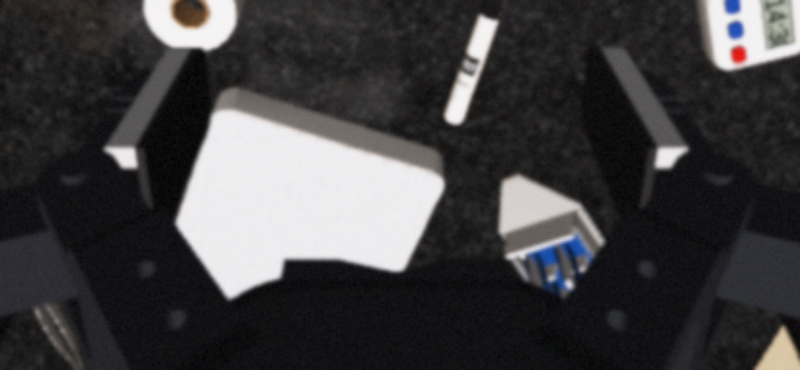

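The views disagree with my assumption. Gap reads 1.5–1.7 mm where the tab is 5 mm thick, and the full tab shows below the fingers in the side view (365,290). So the fingers look closed just above the tab. I'll measure where the fingertips really are before going deeper.

Run:
```python
from h import *
ps=pose(); s=cam("side"); w=cam("wrist",ps)
p,e=tri(ray(s,(365.7,289.2)),ray(w,(322.5,299.7))); r=rot(ps[1])
print(p,e,"tool:",r.inv().apply(p-ps[0]))
tab=np.array([.4766,.1444,.1]);print("tabtop tool",r.inv().apply(tab-ps[0]))
a=cv2.imread("pics/s1.png")[230:320,320:410]; cv2.imwrite("pics/s1d.png",cv2.resize(a,(600,600),interpolation=cv2.INTER_NEAREST))
```

```text
[0.47079605 0.15707185 0.10371245] [0.0008950129074913973, 0.0008950129074913905] tool: [-0.00178803 -0.03436727  0.01381331]
tabtop tool [ 1.21831747e-05 -3.06553182e-02 -7.85265102e-06]
```

View pics/s1d.png

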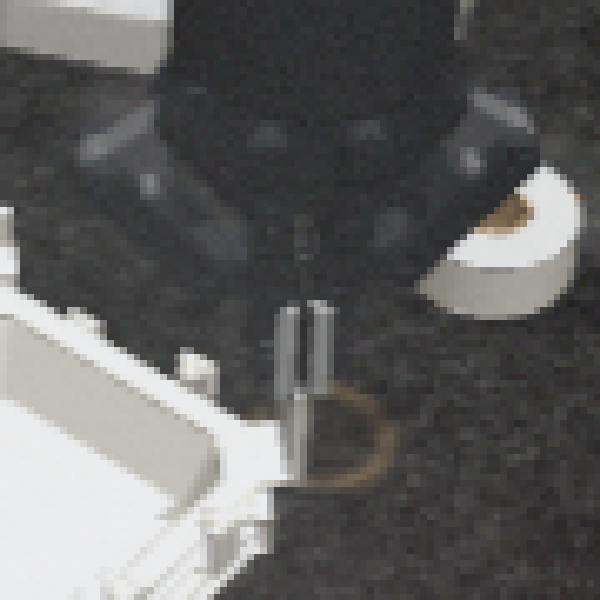

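Fingertips are really ~31–34 mm behind the nominal TCP, so the jaws closed just above the tab and touched nothing. I'll raise, open, go 31 mm lower with contact watch and close again.

Run:
```python
from h import *
tab=np.array([.4766,.1444])
ctrl.move_straight([*tab,.095],v=.15)
claw.ungrasp()
print(ctrl.move_straight([*tab,.040],v=.08,contact_N=5),pose()[0],ctrl.get_wrist_force())
claw.gripper_close(f_grip=70); ctrl.dwell(.3)
print(ctrl.get_gripper_width(),pose()[0],ctrl.get_wrist_force(),ctrl.get_ft_torque(),ctrl.get_t())
w=eyes.camera("wrist");s=eyes.camera("side"); cv2.imwrite("pics/w5.png",w);cv2.imwrite("pics/s5.png",s)
cv2.imwrite("pics/c5.png",cv2.hconcat([cv2.resize(w[240:400,220:420],(400,320)),cv2.resize(s[230:320,310:410],(355,320))]))
```

```text
False [0.47689523 0.14444034 0.04038054] [-0.26393161 -0.8705195  -0.47897471]
0.02143577030054672 [0.47665544 0.14438365 0.04002197] [3.6099643  0.60168984 2.5096023 ] [-0.03168019 -0.78489053 -0.10481115] 8.9583
```

View pics/c5.png

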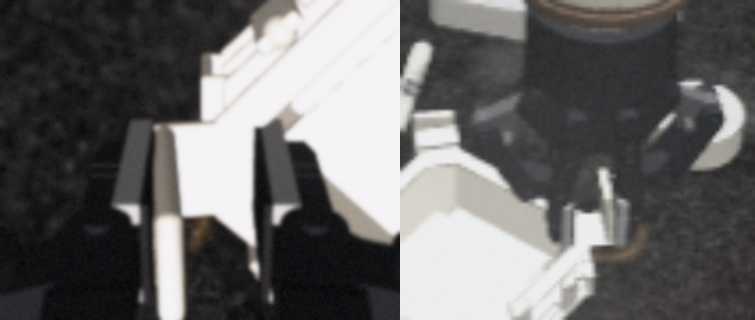

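Run:
```python
from h import *
w=cv2.imread("pics/w5.png");s=cv2.imread("pics/s5.png")
cv2.imwrite("pics/c5b.png",cv2.resize(w[260:410,240:400],(640,600),interpolation=2))
cv2.imwrite("pics/c5c.png",cv2.resize(s[255:325,335:405],(600,600),interpolation=2))
ps=pose(); yaw=.3; X=np.array([np.cos(yaw),np.sin(yaw),0]); Y=np.array([-np.sin(yaw),np.cos(yaw),0])
tab=np.array([.4766,.1444,.083]); sc=cam("side"); wc=cam("wrist",ps)
for n,P in(("tabtop+y",tab+Y*.012+[0,0,.017]),("tabtop-y",tab-Y*.012+[0,0,.017]),("tabbot+y",tab+Y*.012-[0,0,.017]),("flange x20 z66",tab+Y*.012-[0,0,.017]+.02*X)):
    a=proj(sc,P)[0];b=proj(wc,P)[0]; print(n,"side",((a-[335,255])*8.57).round(),"wrist",((b-[240,260])*4).round())
```

```text
tabtop+y side [249. 298.] wrist [341. 299.]
tabtop-y side [233. 221.] wrist [340. 505.]
tabbot+y side [244. 403.] wrist [338. 136.]
flange x20 z66 side [156. 410.] wrist [508. 136.]
```

View pics/c5b.png

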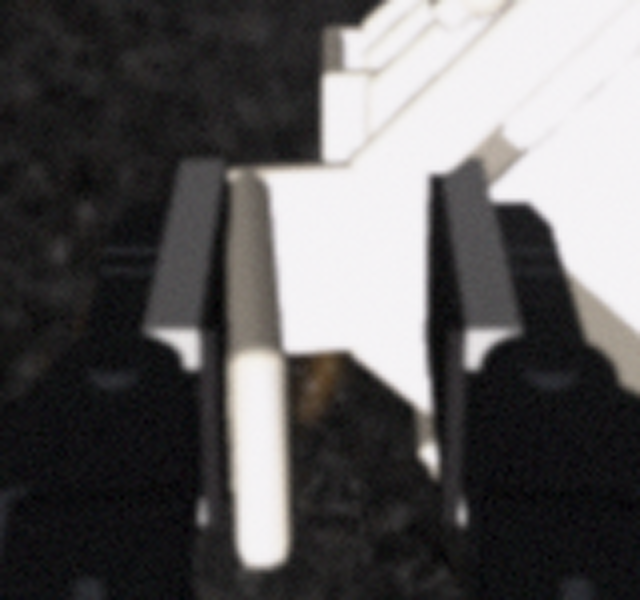

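View pics/c5c.png

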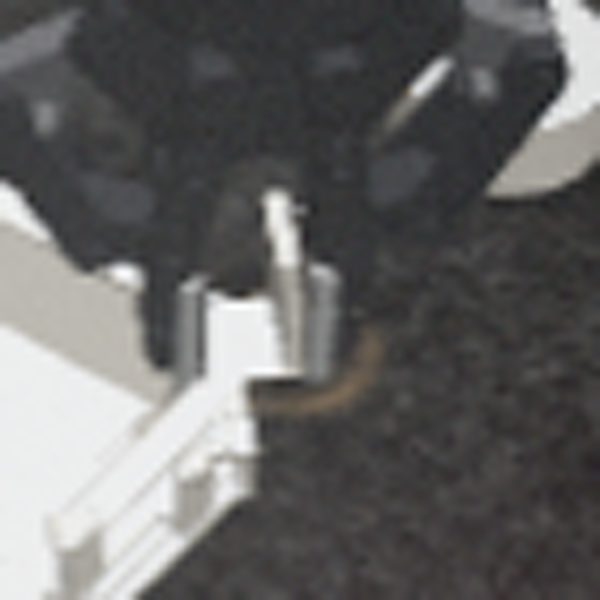

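Run:
```python
from h import *
t=eyes.camera("top"); cv2.imwrite("pics/t5.png",t)
a=cv2.imread("pics/top0.png")
f=lambda i:cv2.resize(i[200:310,195:305],(400,400),interpolation=2)
cv2.imwrite("pics/t5c.png",cv2.hconcat([f(a),f(t)]))
s0=cv2.imread("pics/s1.png");s=cv2.imread("pics/s5.png")
g=lambda i:cv2.resize(i[240:360,260:400],(400,343),interpolation=2)
cv2.imwrite("pics/s5c.png",cv2.hconcat([g(s0),g(s)]))
ps=pose(); p,e=tri(ray(cam("side"),(368.6,285.9)),ray(cam("wrist",ps),(303.8,347.5))); print(p,e,rot(ps[1]).inv().apply(p-ps[0]))
```

```text
[0.4648076  0.15790929 0.11411121] [8.686348931401908e-06, 8.686348931392362e-06] [-0.00724764 -0.07413736  0.01641234]
```

View pics/t5c.png

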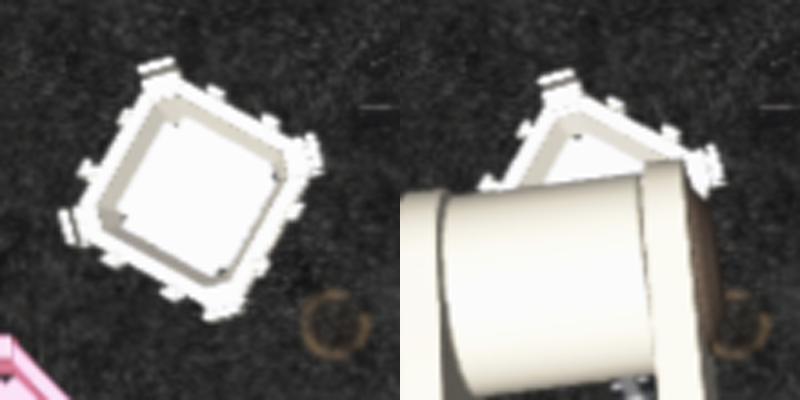

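View pics/s5c.png

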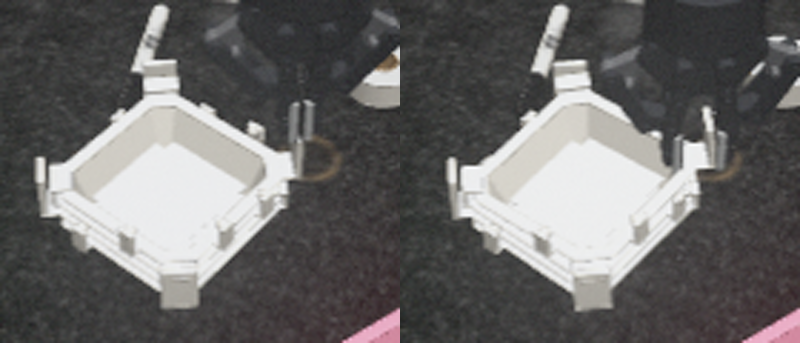

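The whole stack was pulled ~8 mm toward the robot. The inner pad caught the corner flange, and the tab corner now looks raised ~10 mm. Since I still hold the flange, I'll push the stack back along +X by the same amount, release, and look again.

Run:
```python
from h import *
import pickle
yaw=.3; X=np.array([np.cos(yaw),np.sin(yaw),0])
p=np.array([.4766,.1444,.040])
ctrl.move_straight(p+.0083*X,v=.03); print(ctrl.get_wrist_force())
ctrl.dwell(.1); cv2.imwrite("pics/s6.png",eyes.camera("side"))
claw.ungrasp(); print(ctrl.get_wrist_force())
ctrl.move_straight(p+.0083*X+[0,0,.07],v=.12)
ctrl.move_to([.53,.12,.23],tool(.26)); ctrl.dwell(.2)
o=[];ps=pose(); o.append(ps); cv2.imwrite("pics/w6.png",eyes.camera("wrist")); 
cv2.imwrite("pics/t6.png",eyes.camera("top"));cv2.imwrite("pics/s6b.png",eyes.camera("side"))
ctrl.move_straight([.50,.04,.25],v=.2);ctrl.dwell(.2)
ps=pose(); o.append(ps); cv2.imwrite("pics/w7.png",eyes.camera("wrist")); cv2.imwrite("pics/t7.png",eyes.camera("top"))
pickle.dump(o,open("poses2.pkl","wb")); print(ctrl.get_t())
a=cv2.imread("pics/top0.png");t=cv2.imread("pics/t7.png")
f=lambda i:cv2.resize(i[200:310,195:305],(400,400),interpolation=2)
cv2.imwrite("pics/t7c.png",cv2.hconcat([f(a),f(t)]))
s0=cv2.imread("pics/side0.png");s=cv2.imread("pics/s6b.png")
g=lambda i:cv2.resize(i[240:360,260:400],(400,343),interpolation=2)
cv2.imwrite("pics/s6c.png",cv2.hconcat([g(s0),g(s)]))
for i,n in((6,"w6"),(7,"w7")):
    x=cv2.imread(f"pics/{n}.png"); x=x[70:285,255:475] if i==6 else x[0:205,315:525]
    cv2.imwrite(f"pics/{n}c.png",cv2.resize(x,None,fx=2.7,fy=2.7,interpolation=cv2.INTER_CUBIC))
```

```text
[-2.11147733 -0.28423567  1.35244207]
[-0.3179385   0.10644948 -0.01680213]
12.8833
```

View pics/t7c.png

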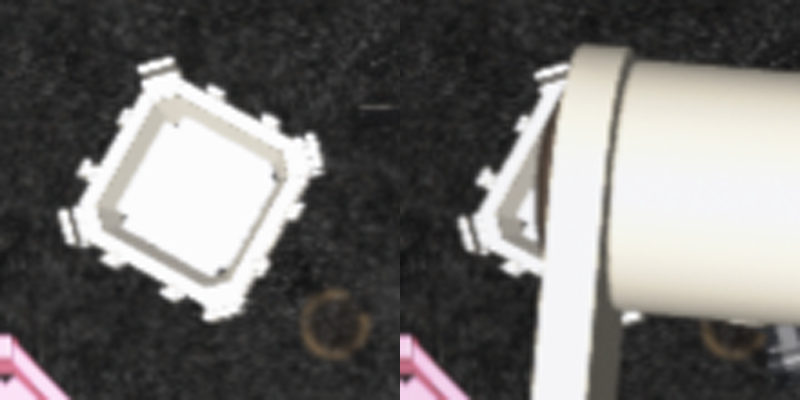

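View pics/s6c.png

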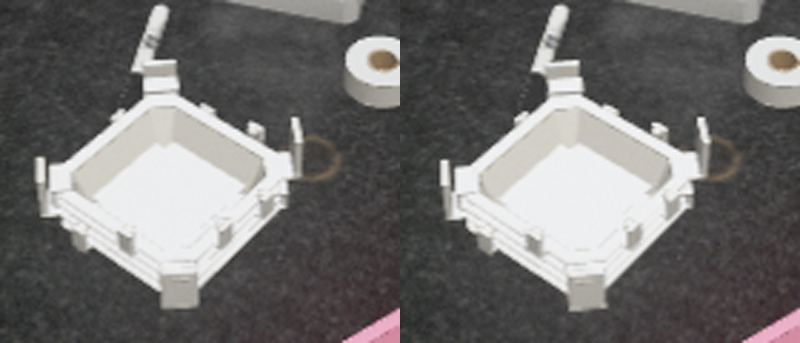

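View pics/w6c.png

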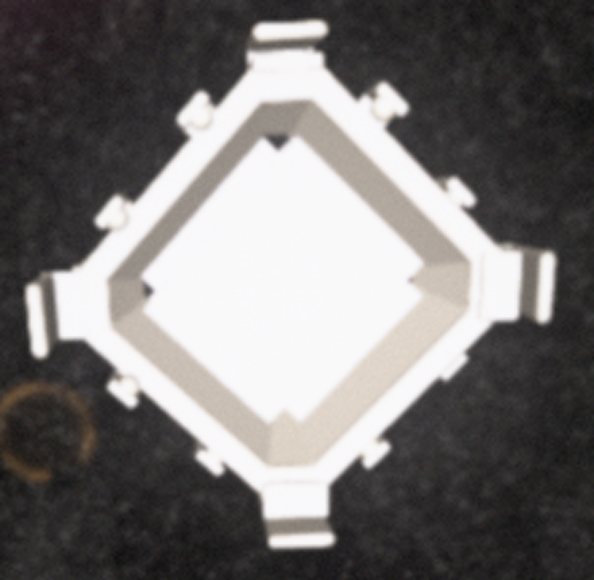

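View pics/w7c.png

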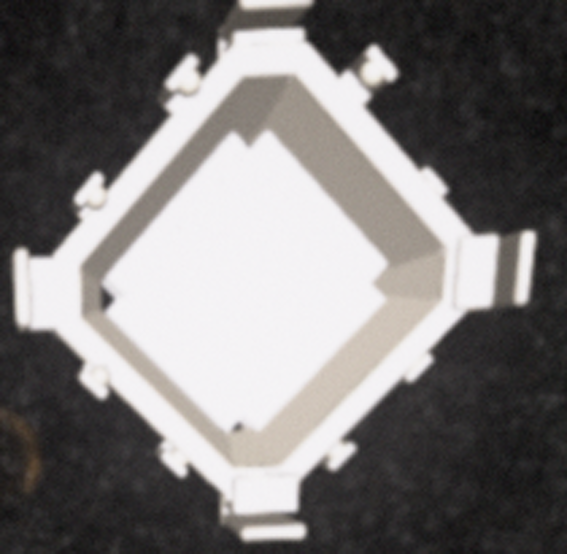

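Run:
```python
from h import *
import pickle
o=pickle.load(open("poses2.pkl","rb")); c1,c2=cam("wrist",o[0]),cam("wrist",o[1])
f1=lambda p:((p[0]+.5)/2.7-.5+255,(p[1]+.5)/2.7-.5+70); f2=lambda p:((p[0]+.5)/2.7-.5+315,(p[1]+.5)/2.7-.5)
for n,a,b,z in(("left",(38,320),(21,288),.1),("right",(546,287),(526,267),.08),("bot",(302,540),(276,532),.09)):
    p,e=tri(ray(c1,f1(a)),ray(c2,f2(b))); print(n,p.round(4),np.round(e,4),plane(c1,f1(a),z).round(4),plane(c2,f2(b),z).round(4))
# rim corner-hole/inner rim points at tab side
print([plane(c1,f1(p),.1).round(4) for p in((35,285),(41,357))],[plane(c2,f2(p),.1).round(4) for p in((19,250),(23,327))])
```

```text
left [0.4719 0.1432 0.0952] [0.0003 0.0003] [0.4728 0.144  0.1   ] [0.4717 0.143  0.1   ]
right [0.6377 0.1967 0.0799] [0.0001 0.0001] [0.6376 0.1967 0.08  ] [0.6378 0.1966 0.08  ]
bot [0.582  0.0883 0.0901] [0.0003 0.0003] [0.5817 0.0884 0.09  ] [0.5824 0.0882 0.09  ]
[array([0.4695, 0.1548, 0.1   ]), array([0.4763, 0.1323, 0.1   ])] [array([0.4682, 0.1538, 0.1   ]), array([0.4754, 0.1316, 0.1   ])]
```

The tab now measures (0.4722, 0.1434), top at z ≈ 0.095–0.10, so the tray is seated again and the stack is within ~3.5 mm of where it started. The first close had pinched only the rounded top edge (tips ~30 mm behind the nominal TCP) and pulled the tray up a little. I'll grip again with the tips at z ≈ 0.076, clear of the flange.

Run:
```python
from h import *
q=tool(.305); tab=np.array([.4722,.1434])
ctrl.move_to([*tab,.13],q)
print(ctrl.move_straight([*tab,.046],v=.12,contact_N=5),pose()[0])
claw.gripper_close(f_grip=70); ctrl.dwell(.2)
print(ctrl.get_gripper_width(),pose()[0],ctrl.get_wrist_force(),ctrl.get_t())
w=eyes.camera("wrist");s=eyes.camera("side"); cv2.imwrite("pics/w8.png",w);cv2.imwrite("pics/s8.png",s)
cv2.imwrite("pics/c8.png",cv2.hconcat([cv2.resize(w[240:400,220:420],(400,320)),cv2.resize(s[230:320,310:410],(355,320))]))
```

```text
False [0.47281067 0.14327089 0.04684192]
0.0034640492752989914 [0.47229575 0.14347883 0.04607304] [1.28918088 2.31111265 1.57896292] 15.3333
```

View pics/c8.png

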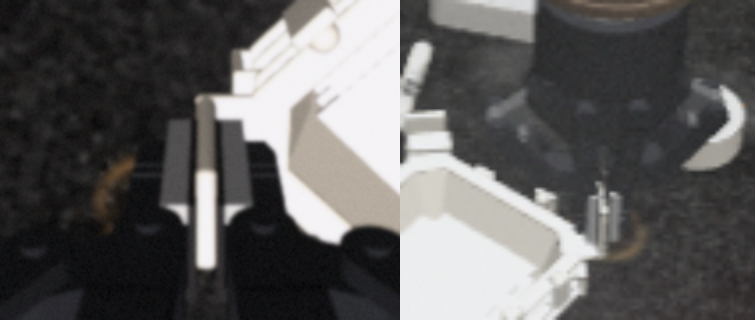

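The tab is now properly between the pads (wrist (322,325)). Next, tilt about the far corner while watching the force.

Run:
```python
from h import *
yaw=.305; X=np.array([np.cos(yaw),np.sin(yaw),0]); Y=np.array([-np.sin(yaw),np.cos(yaw),0])
p0=np.array([.4722,.1434,.046]); piv=np.array([.4722,.1434,.0645])+.1615*X
q0=rot(tool(yaw))
for a in np.arange(.06,.39,.064):
    r=R.from_rotvec(Y*a); ctrl.move_straight(piv+r.apply(p0-piv),quat(r*q0),v=.06)
    print(round(a,3),np.round(ctrl.get_wrist_force(),1),np.round(ctrl.get_ft_torque(),2),round(ctrl.get_gripper_width(),4),round(ctrl.get_t(),2))
s=eyes.camera("side"); cv2.imwrite("pics/s9.png",s); cv2.imwrite("pics/w9.png",eyes.camera("wrist"))
cv2.imwrite("pics/s9c.png",cv2.resize(s[200:360,230:430],(750,600),interpolation=2))
```

```text
0.06 [ 1.   0.7 -2.2] [ 0.01 -0.08 -0.01] 0.0038 15.75
0.124 [ 0.3 -0.8 -2.1] [0.02 0.02 0.01] 0.0036 16.07
0.188 [-0.3 -0.1 -1.1] [-0.01 -0.04 -0.02] 0.0037 16.4
0.252 [ 0.7 -0.2 -0.8] [ 0.01 -0.08  0.02] 0.0041 16.73
0.316 [ 0.4 -0.4 -1.5] [ 0.03 -0.15 -0.04] 0.0034 17.05
0.38 [-0.8  0.7 -1.9] [ 0.03 -0.18 -0.02] 0.0039 17.38
```

View pics/s9c.png

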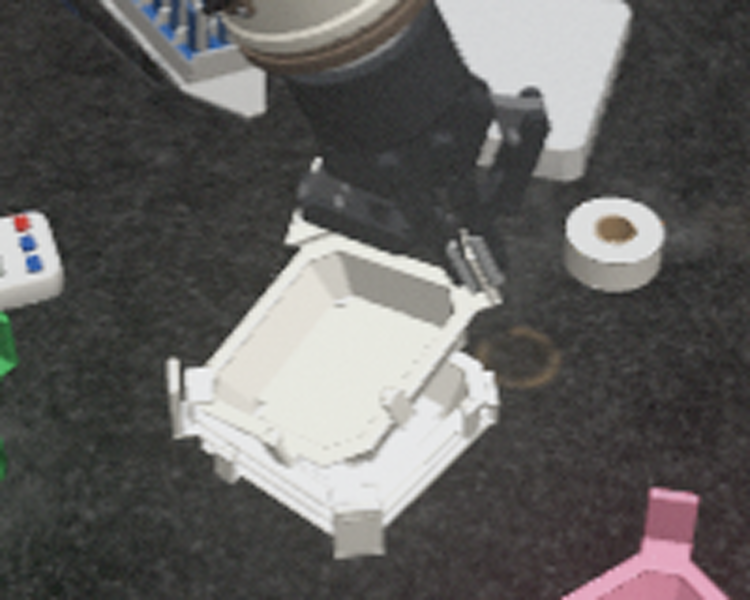

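View pics/w9.png

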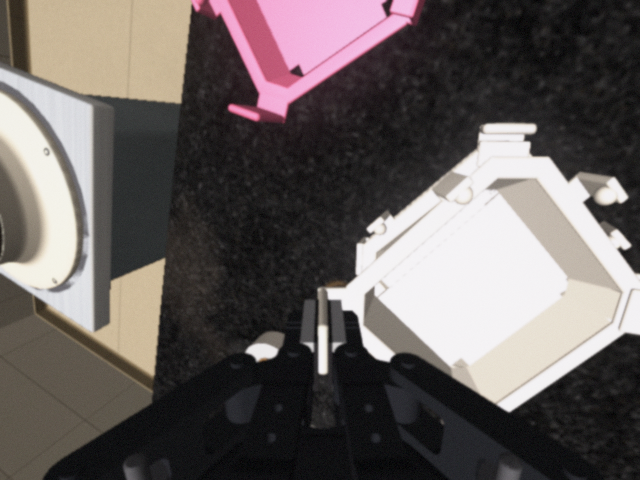

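The tray is tilted with its tab corner up and the far corner still at the hook (side crop (200,385)), and forces are small. Now draw it toward the tab.

Run:
```python
from h import *
yaw=.305; X=np.array([np.cos(yaw),np.sin(yaw),0])
p=pose()[0]; Z=np.array([0,0,1.])
def go(q,v=.05):
    ctrl.move_straight(q,v=v); print(np.round(ctrl.get_wrist_force(),1),np.round(ctrl.get_ft_torque(),2),round(ctrl.get_gripper_width(),4),round(ctrl.get_t(),2))
go(p-.010*X); go(p-.020*X+.001*Z); go(p-.032*X+.008*Z)
s=eyes.camera("side"); cv2.imwrite("pics/s10.png",s)
go(p-.036*X+.04*Z,.06); go(p-.036*X+.11*Z,.1)
s2=eyes.camera("side"); cv2.imwrite("pics/s11.png",s2)
f=lambda s:cv2.resize(s[170:370,220:420],(400,400),interpolation=2)
cv2.imwrite("pics/s10c.png",cv2.hconcat([f(s),f(s2)]))
```

```text
[ 0.3  0.5 -0.8] [ 0.07 -0.17  0.05] 0.0038 17.83
[-0.1  0.2 -1.2] [ 0.07 -0.19  0.01] 0.0039 18.18
[ 0.2  0.3 -1. ] [ 0.04 -0.21  0.  ] 0.0039 18.61
[ 0.2  0.7 -1.8] [ 0.02 -0.14 -0.02] 0.0039 19.34
[ 0.9 -0.7  0.1] [ 0.09 -0.15 -0.03] 0.0038 20.19
```

View pics/s10c.png

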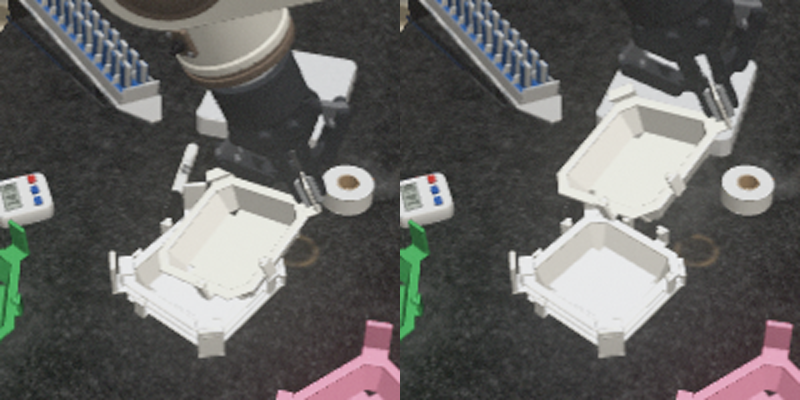

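The tray is free and the stack is standing. Now level it and carry it over the slab.

Run:
```python
from h import *
p=pose()[0]; print(p)
ctrl.move_straight(p+[0,0,.01],tool(.305),v=.05)
print(ctrl.get_t(),ctrl.get_gripper_width())
p=pose()[0]
yaw=0.0; tgt=np.array([.532,-.172])-.0865*np.array([np.cos(yaw),np.sin(yaw)])
ctrl.move_straight([*tgt,p[2]],tool(yaw),v=.15)
ctrl.move_straight([*tgt,.152],v=.08); ctrl.dwell(.4)
print(pose(),ctrl.get_t(),ctrl.get_gripper_width(),ctrl.get_wrist_force())
for n in("side","top","wrist"): cv2.imwrite(f"pics/{n}12.png",eyes.camera(n))
```

```text
[0.44173744 0.13388942 0.216022  ]
20.775 0.0036760253538867496
(array([ 0.44554001, -0.17205037,  0.15212928]), array([-7.07063616e-01,  7.07149937e-01,  5.35794111e-05,  7.96731851e-05])) 24.4417 0.0037372110971263966 [ 0.05043763  0.22358193 -1.56802993]
```

View pics/side12.png

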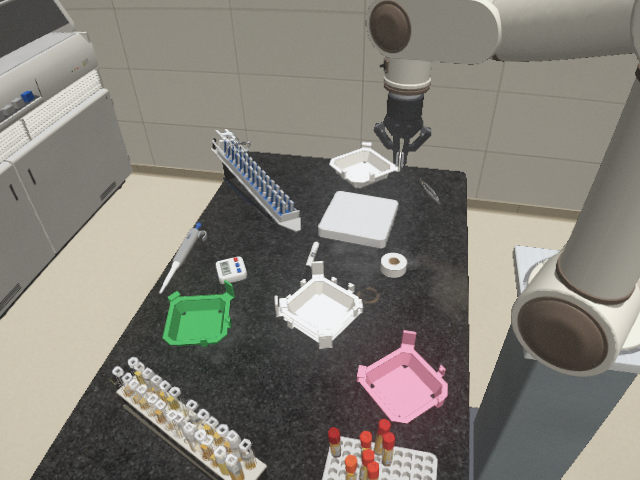

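View pics/top12.png

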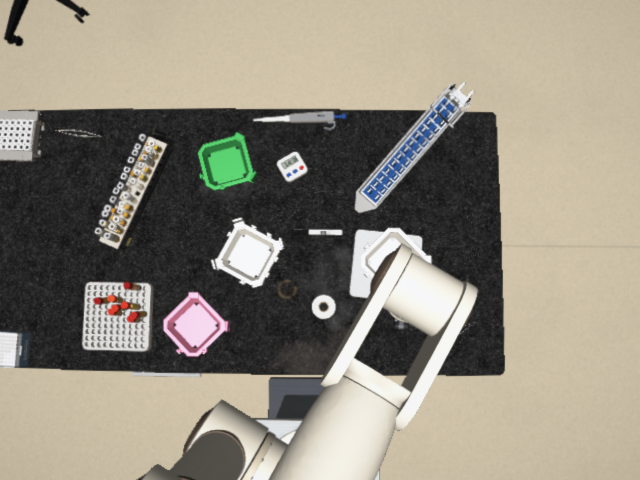

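View pics/wrist12.png

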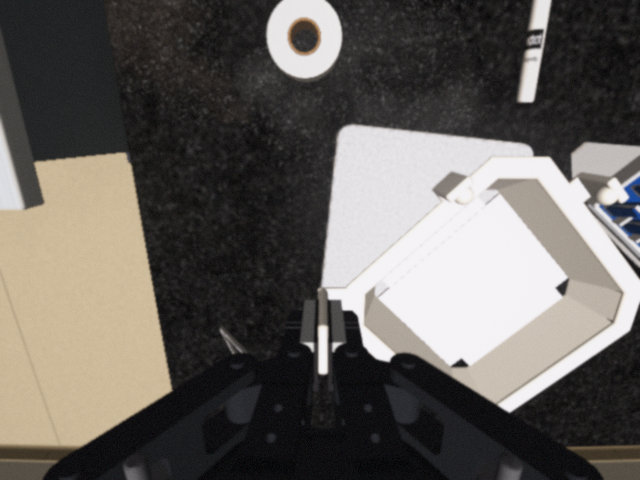

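Run:
```python
from h import *
ps=pose(); s,t,w=cam("side"),cam("top"),cam("wrist",ps)
C=np.array([.532,-.172,.154])
L=[C+[.075,0,.018],C+[-.075,0,.018],C+[0,.075,.018],C+[0,-.075,.018],C+[-.0865,0,.052]]
im=[cv2.imread(f"pics/{n}12.png") for n in("side","top","wrist")]
for c,i in zip((s,t,w),im):
    for u in proj(c,L): cv2.circle(i,tuple(int(round(v)) for v in u),1,(0,0,255),-1)
a=cv2.resize(im[0][130:220,310:430],(533,400),interpolation=2); b=cv2.resize(im[1][210:310,340:440],(267,267),interpolation=2)
b=cv2.copyMakeBorder(b,0,133,0,0,0); cv2.imwrite("pics/chk.png",cv2.hconcat([a,b])); cv2.imwrite("pics/chkw.png",im[2][120:440,280:640])
print(proj(s,L).round(1).tolist(),proj(w,L).round(1).tolist())
```

```text
[[329.2, 160.9], [393.2, 167.2], [355.7, 181.5], [365.5, 148.2], [399.4, 154.7]] [[641.3, 308.3], [347.8, 309.6], [525.4, 155.0], [474.3, 424.2], [325.4, 351.3]]
```

View pics/chk.png

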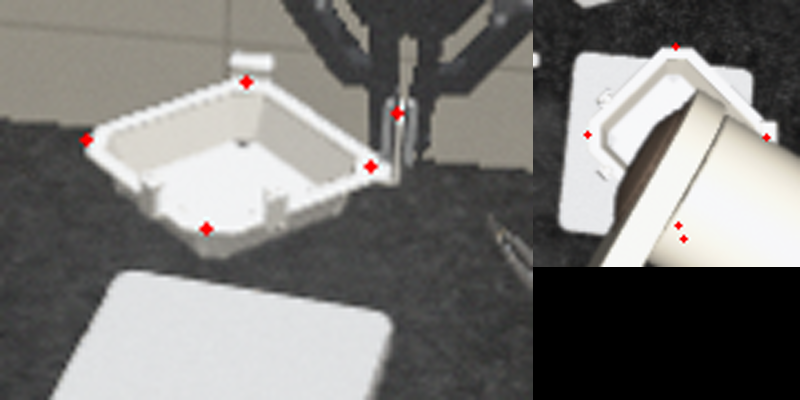

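View pics/chkw.png

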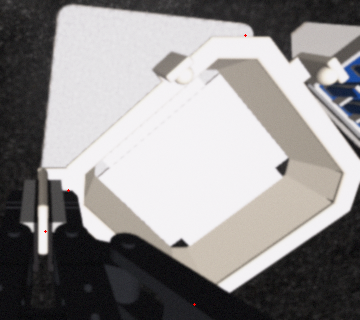

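The side check shows an extra bar at the tray's −Y corner (crop (250,62)) and two snap posts on it. I need to make sure this is one tray only, so I'll weigh it and compare the remaining stack.

Run:
```python
from h import *
f=[]
for _ in range(15): ctrl.dwell(.02); f.append(ctrl.get_wrist_force())
print(np.mean(f,0),np.std(f,0),ctrl.get_t())
a=cv2.imread("pics/side0.png")[245:355,265:385];b=cv2.imread("pics/side12.png")[245:355,265:385]
cv2.imwrite("pics/cmp.png",cv2.hconcat([cv2.resize(x,(400,367),interpolation=2) for x in(a,b)]))
a=cv2.imread("pics/top0.png")[205:300,200:295];b=cv2.imread("pics/top12.png")[205:300,200:295]
cv2.imwrite("pics/cmpt.png",cv2.hconcat([cv2.resize(x,(400,400),interpolation=2) for x in(a,b)]))
```

```text
[-0.17117524  0.07834001 -1.22400682] [0.45484968 0.45872047 0.39281125] 24.8417
```

View pics/cmp.png

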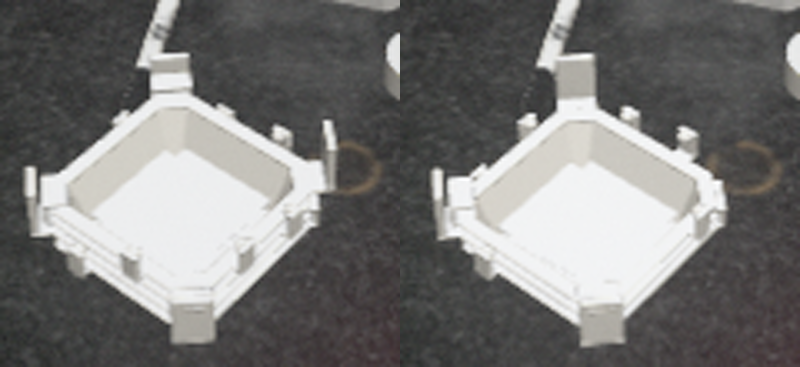

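View pics/cmpt.png

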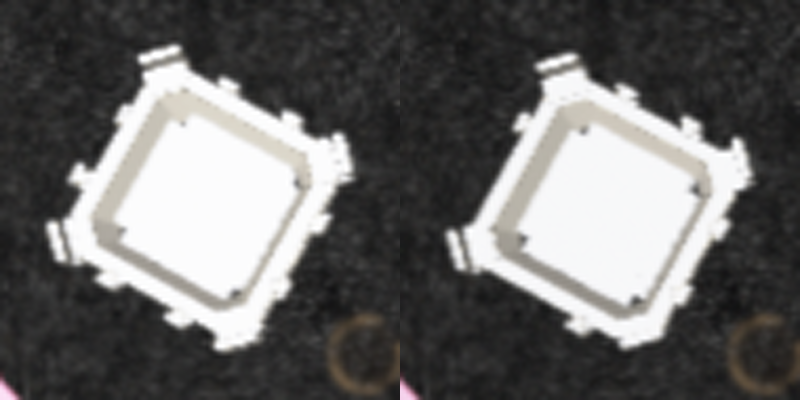

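Weight is 1.22 N (about 0.12 kg), so it is a single tray, and the remaining stack still has all three of its tabs. The projected rim points match the images to within about a pixel in the top and side views, so the tray is level and centred. Handing in.

Run:
```python
from workcell import ctrl
print(ctrl.get_t(),ctrl.get_gripper_width()); ctrl.job_done()
```

```text
24.8417 0.0035822938068964983
the job is handed in; nothing more can be done
```

The top tray is off the stack. It is held by its own tab, level and open side up, centred over the white foam slab with its centre about 15 cm above the worktop. I tilted it 0.38 rad about the far corner, drew it about 32 mm toward the tab, lifted it clear, then levelled it over the slab. The job was handed in at 24.8 s.

**Last checks:**
- **One tray only:** the load is about 1.2 N, which fits a single tray, and the remaining stack still shows its three tabs.
- **Pose:** predicted rim points match the side and top pictures to about a pixel; the wrist view is within about 6 pixels. That means level, and centred to a few millimetres.
- **Bystanders:** the roll, the marker and the look-alikes show no visible change.

**What went wrong:**
- **Two misjudged grips:** the fingertips turned out to be about 30 mm behind the nominal TCP. The first close caught only the tab's rounded top, and I raised 26 mm before opening, which probably lifted the tray a little.
- **Stack moved:** the second close went too low, caught the corner flange and pulled the stack about 8 mm toward the robot. I pushed it back before peeling. It stands about 4 mm from where it started, so it is not exactly in place.
- **Gripper reading:** the finger opening reads 3.6 mm on the 5 mm tab, but pictures taken just after gripping and over the slab show the tab between the pads.

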